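# Shut the keeper and hold the cam clamp of a tube-rack fixture at full lift

## Task

Secure the white tube rack in the clamping fixture: first swing the hinged keeper bar shut across the open end of the rack's bay until it clicks fully home in its detent. Then turn the cam lever to the cam's highest lift, where the lever lies parallel to the rack's long sides, in line with the index mark on the plate, and the pad presses the rack hardest against the fence, and finish while still holding the lever there, because it springs back when let go. Leave the dish, the vial and the beaker standing around the fixture where they are.

Things in the scene. Friction and masses are not known exactly. Their poses are not given: they have to be found in the camera images.
- fixture: Fixed aluminium clamping fixture, base plate 190 (x) x 220 (y) x 12 mm. Origin: on the worktop under the plate's middle. Axes: z up; +x from the cam side (nearer the robot) to the fence; +y from the fixed end stop to the bay's end closed by the keeper. The rack's bay is the plate's top between pad and fence (inner face at x = +60 mm). Fence, stop, guides, pad: at most 32 mm high.
- keeper (a joint): Keeper bar's angle, rad. 0 = shut on its stop, bar along fixture -x across the bay's end; grows as it swings out to +y (1.57: along +y). Starts open, 0.6 to 1.2; stays where left (friction 0.015 N m). A spring plunger under its free end rides over a 3 mm ridge at about 0.14 to 0.08 (4 to 6 N at the knob), then drops in behind and keeps it shut: in its detent it reads under 0.05.
- keeper_hinge (a point): On the keeper's upright hinge axis, 55 mm above the worktop; at fixture x = +70, y = +90 mm.
- keeper_grip (a point): Middle of the keeper's grip: an upright black round knob, 16 mm in diameter, on the steel keeper bar, 90 mm from the hinge axis; free from 29 to 75 mm above the worktop, this point 55 mm above it. Moves with the bar, which is 14 mm wide, its top 29 mm above the worktop, and reaches 115 mm from the hinge axis.
- lever (a joint): Cam and lever angle, rad. 0 = on its stop (start), lever roughly along fixture -x (10 degrees towards -y); grows counter-clockwise from above. At 1.40 the lever points along fixture -y and the cam's lift is highest (11.6 mm); beyond, up to the stop at 2.1, it falls again. A return spring drives it back to 0: 0.11 N m at 0, 0.36 at 1.40, that is 1.4 to 5.5 N at the knob.
- cam_axis (a point): On the upright axis of cam and lever, 70 mm above the worktop; at fixture x = -43, y = 0 mm. A short black index line on the plate at x = -43, y = -92 mm points at this axis: the lever lies in line with it at highest lift.
- lever_grip (a point): Middle of the upright black round knob at the end of the lever's flat steel arm (13 mm wide, 42 to 52 mm above the worktop; its hub on the cam axis is 60 mm high): 20 mm in diameter, 80 mm from the cam axis, standing free from 53 to 99 mm above the worktop; this point is 78 mm above it. Moves with the lever.
- pad: Black pad, 8 x 66 x 14 mm, on springs in front of the cam follower; moves along fixture x and pushes the rack against the fence. Springs of 2 N/mm, pressed in about 4 mm (some 9 N) at highest lift. Origin at the fixture's origin when joint lever reads 0, so its position only shows how far it has advanced.
- rack: Loose white rack of strip tubes, 45 (x) x 150 (y) x 25 mm, 0.12 kg, lying in the bay with its long sides along fixture y, a few mm off the fence. Origin: middle of its underside, 12 mm above the worktop. When seated against the fence its origin is at fixture x = +37.5 mm. It need not be handled: the pad moves it.
- dish: Clear round dish, 59 mm in diameter, 16 mm high, standing loose to the fixture's -y side. Origin: centre of its underside. Leave alone.
- vial: Small brown vial with blue cap, 30 mm in diameter, 70 mm high, standing loose behind the fence. Origin: centre of its underside. Leave alone.
- cup: Clear beaker, 53 mm in diameter, 70 mm high, standing loose beyond the fixture's far -y corner. Origin: centre of its underside. Leave alone.
Not all that is in view belongs to the job. There is more than one size of the rack; the one meant has the size given above.

How it is judged (in metres and radians):
On the way, in this order (a step that is already met when the one before it is completed fails the run):
1. the keeper bar is shut in its detent (value of joint keeper below 0.05 rad), for 0.3 s.
2. with the keeper shut, the cam lever is held at the highest lift (value of joint keeper below 0.05 rad and value of joint lever between 1.28 and 1.52 rad and contact force between any of the fingers, the arm and lever above 0.8 N), for 0.3 s.
At the end, for the whole second after the job is handed in: Keeper in its detent (under 0.05 rad); cam still, within 0.12 rad of highest lift (1.28 to 1.52 rad), held by the robot (over 0.8 N on the lever); pad presses the rack with over 3 N; rack flat in its bay, parallel to the fence within 0.04 rad and seated on it within 2 mm (all of step 2 and contact force between pad and rack above 3 N and x of rack in the frame of fixture above 0.0355 m and z of rack in the frame of fixture below 0.016 m and angle between the y axis of rack and the y axis of fixture, either way round below 0.04 rad and velocity of joint lever between -0.1 and 0.1 rad/s); the arm keeps its last pose, push and grip.
It fails at once if the dish is pushed more than 25 mm or tipped over (distance of dish from where it was at the start of the episode above 0.025 m or angle between dish's own z axis and vertical above 0.5 rad).
It fails at once if the vial is pushed more than 25 mm or tipped over (distance of vial from where it was at the start of the episode above 0.025 m or angle between vial's own z axis and vertical above 0.5 rad).
It fails at once if the beaker is pushed more than 25 mm or tipped over (distance of cup from where it was at the start of the episode above 0.025 m or angle between cup's own z axis and vertical above 0.5 rad).
It also fails if it takes over 54 s, if anything falls off the work surface, if the arm or the gripper's body presses on something with over 40 N, if the wrist force passes 120 N, or if a joint passes its speed limit or range.

## Robot

A 7-joint arm with a two-finger parallel gripper is mounted at the origin on the work surface; the furniture and walls round the work are solid. World frame = base frame: x ahead of the robot, y to its left, z up, the work surface at z = 0. Lengths are in m, angles in degrees, forces in N, time in s.
With the tool pointing down it reaches from about 0.425 to 0.875 m from the base axis. Payload 4.7 kg.
Tool frame: the origin (TCP) lies on the centre line of the jaws, within the pads' length; the fingertips stand 19 mm ahead of it and the grasp point (between the pads) is the TCP; z points along the fingers, y is the line along which they close (so a half turn about z gives the same grasp; the last joint's range is limited). The gripper opens to 87 mm and grips with 3 to 60 N. Pads are 19 mm wide; open, the fingers measure 117 mm over their backs; the gripper's body (75 mm by 190 mm) begins 51 mm behind the grasp point.
Start: joints at [-67.832, 18.392, -4.016, 83.108, 1.295, 78.541, -3.26], TCP at [0.237, 0.605, 0.242] pointing down, gripper open.
Joint ranges: [-163.93, 163.93], [-17.29, 119.83], [-79.2, 71.16], [3.27, 140.29], [-89.18, 269.18], [5.43, 117.66], [-154.24, 154.24]. Speed limits (degrees/s): [147.25, 147.25, 180, 180, 180, 180, 180].

## Interface

Orientations are given as [roll, pitch, yaw] about the fixed x, y, z axes, in that order (R = Rz(yaw) Ry(pitch) Rx(roll)).
In Python, from cell import env, imaging gives the robot as it stands.
- The arm moves only by the shell command python3 -m crank 'ROWS' [OPENING] [FORCE]. ROWS is JSON, a list of rows, each an object of numbers: "x", "y", "z": the shift along the tool's x, y, z in m; "turn": the turn about the tool's z in rad. In form: [{"x": .., "y": .., "z": .., "turn": ..}, ...]. A call has 1 to 12 rows; each row is the pose to reach, as a shift and turn from the pose commanded when the call began, along the tool's axes at that moment; what a row does not reach only later rows make up. A row lasts 1/8 s, in which the tool goes at most 62.5 mm and 10.7 degrees, less where a joint would pass 70% of its speed; a pose out of reach is approached as far as the arm can. A call with a gripper value outside its range is refused whole. OPENING is the finger opening in m, from 0 to 0.087, set as the call begins (- or left out, the last holds). The fingers move at their own pace and stop on an object; FORCE is the grip in N (left out, the last holds). Time passes only in rows, so rows that repeat a pose let the fingers close. It gives the time, the measured TCP pose, the force, the opening and the grip force at its end, in the units of the state.
- env.get_obs(): the state, without advancing time (a new reading comes with each control period).
- imaging.read_camera(name): name is "scene" or "top" or "wrist"; returns the picture (400x640x3 uint8, red, green, blue); there is no depth.
- imaging.get_calibration(name): a dict with "camera_matrix" (3x3 intrinsics, pixels), "position" and "attitude" of the camera in the world. Camera axes: x right, y up, looking along -z (the intrinsics and any distortion apply to the point x, -y, -z); pixel columns grow to the right and rows downward; lengths in m; the calibration is good to about 2 mm. A picture is of the moment at which its call begins: read the wrist's pose just before it. get_calibration takes no time and is no camera call; for the wrist camera it gives the pose at the moment of the call.
- env.sign_off(): hands the job in; it is judged then, once.
The state is a dict: "time_s": time; "qpos": joint angles; "joint_velocities": joint speeds; "effort": joint torques, N m; "tool_pos": TCP position; "tool_rot": TCP orientation; "force": force on the tool from outside, world axes, zero at the start; "wrist_torque": the same for the moment, N m; "grip_width": finger opening in m; "grasp_force": force on a finger pad.
Only numpy, scipy, OpenCV 4.12 (cv2) and the standard library are available. Lean on these libraries where they do the work, as an engineer would, in place of code of your own. Each camera call takes 0.05 s, during which the arm holds its last target. There are 200 camera calls.

## Working session

There is one attempt and no reset: what is moved stays moved. The work goes in short steps, Python scripts to look and compute and a shell command to move; the robot and the scene stay as the last step left them, time stands still between calls to the robot, and variables do not carry over. Pictures are saved under pics/ and viewed, at most 10 in all, crops included, and the job is handed in when it is done.

```bash
ls; mkdir -p pics; python3 - <<'E'
from cell import env, imaging
import cv2
o=env.get_obs();print({k:o[k] for k in("time_s","tool_pos","tool_rot","grip_width","force")})
for n in("scene","top"):
    c=imaging.get_calibration(n);print(n,c)
    cv2.imwrite(f"pics/{n}0.png",imaging.read_camera(n)[:,:,::-1])
E
```

```text
pics
{'time_s': 0.0, 'tool_pos': array([0.23657749, 0.60488075, 0.2404509 ]), 'tool_rot': array([-1.79891705e+02,  5.43349524e-03,  1.58645783e+02]), 'grip_width': 0.08696329310646751, 'force': array([-0.37841765,  0.53581916,  0.14582667])}
scene {'camera_matrix': array([[488.90377671,   0.        , 320.41120301],
       [  0.        , 488.90377671, 196.41960372],
       [  0.        ,   0.        ,   1.        ]]), 'position': array([ 0.73892518, -0.63143336,  1.09917447]), 'attitude': array([30.8824971 , -0.05525346, 14.33665949])}
top {'camera_matrix': array([[473.28476559,   0.        , 317.76351721],
       [  0.        , 473.28476559, 197.94224955],
       [  0.        ,   0.        ,   1.        ]]), 'position': array([0.35444664, 0.00146959, 1.34068522]), 'attitude': array([ 10.26964198,  -1.49875767, -89.2137752 ])}
```

View pics/scene0.png

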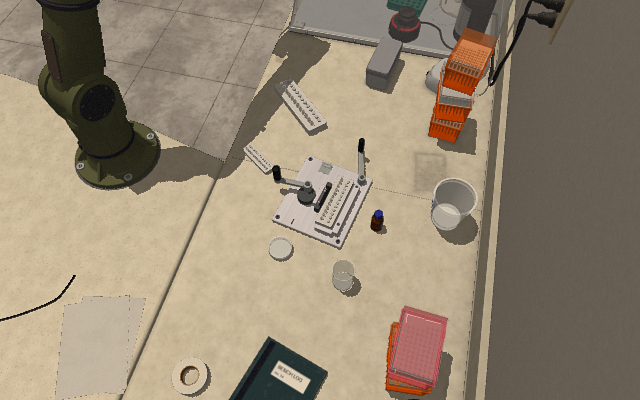

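View pics/top0.png

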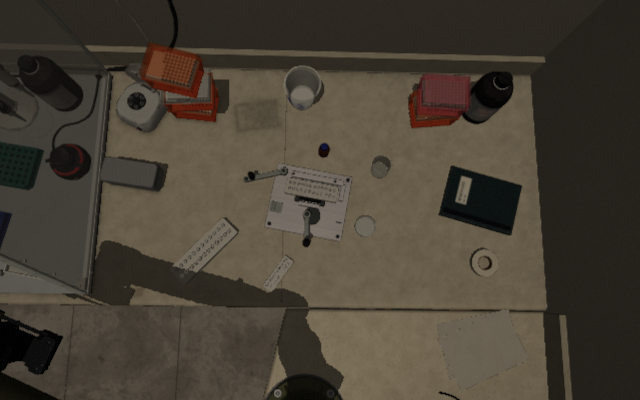

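Both views show the fixture, at about (320,200) in scene and (308,202) in top. The keeper is open towards +y with its knob at top (249,177), and the lever knob is at top (306,242). I'll measure the plate corners and knobs next.

```bash
cat > h.py <<'E'
import numpy as np, cv2
from scipy.spatial.transform import Rotation as R
from cell import env, imaging
def ray(c,u,v):
    K=c["camera_matrix"];d=np.array([(u-K[0,2])/K[0,0],-(v-K[1,2])/K[1,1],-1])
    return np.array(c["position"]),R.from_euler('xyz',c["attitude"],degrees=True).as_matrix()@d
def plane(c,u,v,z):
    p,d=ray(c,u,v);return p+d*(z-p[2])/d[2]
def proj(c,P):
    q=(np.asarray(P)-c["position"])@R.from_euler('xyz',c["attitude"],degrees=True).as_matrix()
    K=c["camera_matrix"];return np.array([K[0,2]-K[0,0]*q[...,0]/q[...,2],K[1,2]+K[1,1]*q[...,1]/q[...,2]]).T
E
python3 - <<'E'
from h import *
im=cv2.imread("pics/top0.png");c=imaging.get_calibration("top")
hsv=cv2.cvtColor(im,cv2.COLOR_BGR2HSV)
print(hsv[225,285],hsv[260,250],hsv[170,300])
m=cv2.inRange(hsv,(0,0,90),(180,28,255));m[:150]=0;m[255:]=0;m[:,:255]=0;m[:,358:]=0
m=cv2.morphologyEx(m,cv2.MORPH_OPEN,np.ones((3,3)))
cs,_=cv2.findContours(m,0,2);k=max(cs,key=cv2.contourArea);r=cv2.minAreaRect(k)
print(r);P=np.array([plane(c,*p,.012) for p in cv2.boxPoints(r)]);print(P.round(4),P.mean(0),[np.linalg.norm(P[i]-P[i-1]) for i in range(4)])
a=cv2.resize(im[150:260,235:365],None,fx=5,fy=5,interpolation=cv2.INTER_CUBIC);cv2.imwrite("pics/topc.png",cv2.convertScaleAbs(a,alpha=1.6))
E
```

```text
[ 15  35 117] [ 19  71 108] [ 16  37 117]Traceback (most recent call last):
  File "<stdin>", line 7, in <module>
ValueError: max() iterable argument is empty
```

```bash
python3 - <<'E'
from h import *
im=cv2.imread("pics/top0.png");c=imaging.get_calibration("top")
hsv=cv2.cvtColor(im,cv2.COLOR_BGR2HSV)
m=cv2.inRange(hsv,(0,0,80),(180,52,255));m[:150]=0;m[255:]=0;m[:,:255]=0;m[:,358:]=0
m=cv2.morphologyEx(m,cv2.MORPH_OPEN,np.ones((3,3)))
cs,_=cv2.findContours(m,0,2);k=max(cs,key=cv2.contourArea);r=cv2.minAreaRect(k)
print(r);P=np.array([plane(c,*p,.012) for p in cv2.boxPoints(r)]);print(P.round(4),P.mean(0),[np.linalg.norm(P[i]-P[i-1]) for i in range(4)])
a=cv2.resize(im[150:260,235:365],None,fx=5,fy=5,interpolation=cv2.INTER_CUBIC);cv2.imwrite("pics/topc.png",cv2.convertScaleAbs(a,alpha=1.6))
E
```

```text
((308.20751953125, 201.72640991210938), (77.3397445678711, 65.6067123413086), 10.619657516479492)
[[ 0.5103  0.1198  0.012 ]
 [ 0.6979  0.0913  0.012 ]
 [ 0.6601 -0.1286  0.012 ]
 [ 0.4736 -0.0947  0.012 ]] [ 0.58545794 -0.00304596  0.012     ] [np.float64(0.2175751087912033), np.float64(0.1897526390644988), np.float64(0.22315455148849922), np.float64(0.18950288785694017)]
```

View pics/topc.png

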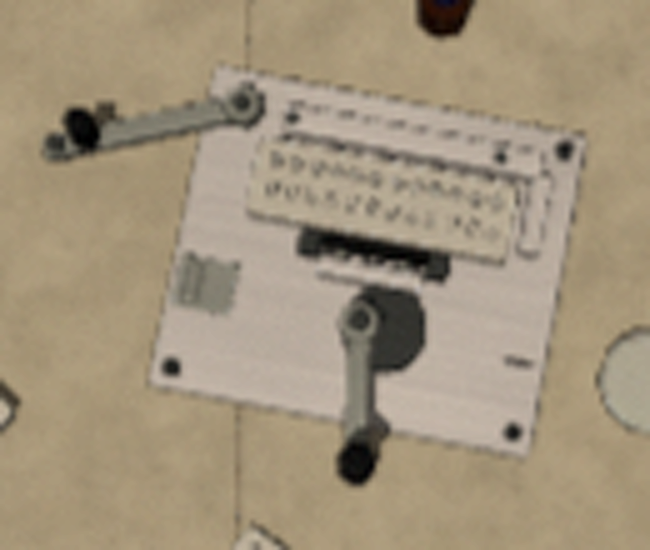

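The crop confirms the layout: keeper hinge at crop (242,103) and its knob at (83,128), lever hub at (358,320) and its knob at (357,463), index mark at (517,362). The plate rectangle gives the fixture centre as about (0.585,-0.003) and the yaw as about -9.4°.

```bash
cat >> h.py <<'E'
YAW=np.radians(-9.4); C=np.array([.5855,-.003])
def fx(x,y): 
    c,s=np.cos(YAW),np.sin(YAW); return C+np.array([c*x-s*y,s*x+c*y])
def inv(p):
    c,s=np.cos(YAW),np.sin(YAW); d=np.asarray(p)[:2]-C; return np.array([c*d[0]+s*d[1],-s*d[0]+c*d[1]])
def to(p,z,yaw):
    "shift in tool axes and turn to reach world p,z,yaw(deg)"
    o=env.get_obs();M=R.from_euler('xyz',o["tool_rot"],degrees=True).as_matrix()
    t=-np.radians(yaw-o["tool_rot"][2]);return (M.T@(np.r_[p,z]-o["tool_pos"])).round(4),round(t,3)
E
python3 - <<'E'
from h import *
c=imaging.get_calibration("top")
T=lambda u,v,z:plane(c,235+u/5,150+v/5,z)
k=T(83,125,.075);h=T(242,103,.030);l=T(357,464,.095);hub=T(358,318,.06);ix=T(517,362,.012)
for n,p in zip("knob hinge lev hub idx".split(),(k,h,l,hub,ix)):print(n,p,inv(p)*1000)
d=inv(k)-[.07,.09];th=np.pi-np.arctan2(d[1],d[0]);print("theta",th,np.hypot(*d))
pk=fx(.07-.09*np.cos(th),.09+.09*np.sin(th));print(pk,to(pk,.19,180-9.4-np.degrees(th)))
c=imaging.get_calibration("scene");print(proj(c,np.array([np.r_[pk,.075],np.r_[fx(-.095,-.11),.012],np.r_[fx(.095,.11),.012]])))
E
```

```text
knob [0.64464651 0.15320854 0.075     ] [ 32.83939101 163.77115967]
hinge [0.66954722 0.06911969 0.03      ] [71.13963299 84.87836818]
lev [4.60258597e-01 2.13273814e-04 9.50000000e-02] [-124.08449304  -17.28504622]
hub [0.54295674 0.0010668  0.06      ] [-42.63621387  -2.93622808]
idx [ 0.52644165 -0.08938128  0.012     ] [-44.15701382 -94.86712679]
theta 1.1041706562285354 0.08260202696714136
[0.64244214 0.16027047] (array([-0.5399, -0.2662,  0.0511]), np.float64(0.896))
[[359.05659577 138.18478067]
 [270.71332306 218.7920886 ]
 [372.104192   177.33008235]]
```

```bash
sed -i 's/C=np.array.*/C=np.array([.585,-.0065])/' h.py
python3 -m crank '[{"x":-0.05,"y":-0.025,"z":0,"turn":0.08},{"x":-0.1,"y":-0.05,"z":0,"turn":0.17},{"x":-0.15,"y":-0.075,"z":0,"turn":0.25},{"x":-0.2,"y":-0.1,"z":0,"turn":0.33},{"x":-0.25,"y":-0.125,"z":0.01,"turn":0.42},{"x":-0.3,"y":-0.15,"z":0.01,"turn":0.5},{"x":-0.35,"y":-0.175,"z":0.02,"turn":0.58},{"x":-0.4,"y":-0.2,"z":0.02,"turn":0.67},{"x":-0.45,"y":-0.225,"z":0.03,"turn":0.75},{"x":-0.5,"y":-0.25,"z":0.04,"turn":0.83},{"x":-0.54,"y":-0.265,"z":0.04,"turn":0.9},{"x":-0.54,"y":-0.265,"z":0.04,"turn":0.9}]' 0.087 30
python3 - <<'E'
from h import *
c=imaging.get_calibration("wrist");im=imaging.read_camera("wrist");print(c)
cv2.imwrite("pics/w1.png",im[:,:,::-1])
E
```

```text
time_s: 1.6
tool_pos: [0.645, 0.1568, 0.2006]
tool_rot: [-179.9, 0.2, 106.7]
force: [0.3, 0.6, -0.2]
grip_width: 0.0872
grasp_force: 0.0
{'camera_matrix': array([[352.48095663,   0.        , 323.81113247],
       [  0.        , 352.48095663, 196.40926573],
       [  0.        ,   0.        ,   1.        ]]), 'position': array([0.62348193, 0.22921217, 0.34332094]), 'attitude': array([-15.61317086,   0.08545089,  16.62475074])}
```

View pics/w1.png

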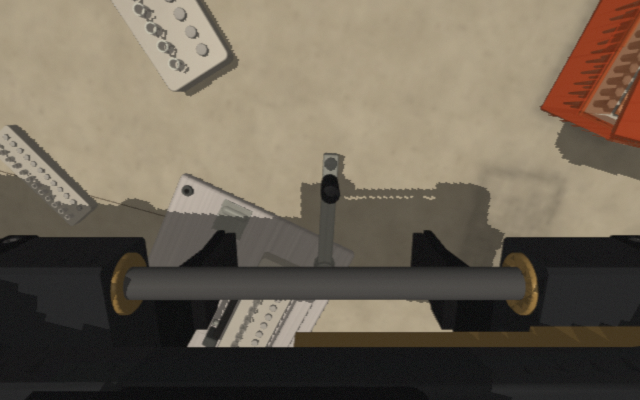

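Wrist view: the keeper knob's top is at about (331,191), its bar runs straight down the image, and the bar tip is at (331,160). The tool is already aligned with the bar.

```bash
python3 - <<'E'
from h import *
im=cv2.imread("pics/w1.png");c=imaging.get_calibration("wrist")
m=(im.max(2)<40).astype(np.uint8);m[:165]=0;m[215:]=0;m[:,:310]=0;m[:,350:]=0
n,l,s,_=cv2.connectedComponentsWithStats(m);i=1+s[1:,4].argmax();print(s[i])
x,y,w,h,_=s[i]
p=plane(c,x+w/2,y+h-9.3,.075);t=plane(c,331,158,.029)
for q in(p,t):
    d=inv(q)-[.07,.09];print(q,d,np.hypot(*d),np.pi-np.arctan2(d[1],d[0]))
d=inv(p)-[.07,.09];th=np.pi-np.arctan2(d[1],d[0])
pk=fx(.07-.09*np.cos(th),.09+.09*np.sin(th));print(pk,180-9.4-np.degrees(th),to(p[:2],.058,180-9.4-np.degrees(th)))
E
```

```text
[321 175  19  29 432]
[0.64767357 0.16350673 0.075     ] [-0.03593452  0.08796013] 0.09501722788732314 1.1829565713633348
[0.64242872 0.18458376 0.029     ] [-0.04455136  0.10789752] 0.11673345462395933 1.1792152243325305
[0.64878697 0.1586146 ] 102.82158111361453 (array([0.0024, 0.0051, 0.1427]), np.float64(0.071))
```

```bash

python3 -m crank '[{"x":0.001,"y":0.004,"z":0.05,"turn":0.07},{"x":0.001,"y":0.004,"z":0.1,"turn":0.07},{"x":0.001,"y":0.004,"z":0.142,"turn":0.07},{"x":0.001,"y":0.004,"z":0.142,"turn":0.07}]' 0.087 30
python3 -m crank '[{"x":0},{"x":0},{"x":0},{"x":0},{"x":0},{"x":0}]' 0.0 20
python3 -c "
from h import *
p=env.get_obs()['tool_pos'];d=inv(p)-[.07,.09];th=np.pi-np.arctan2(d[1],d[0]);print(d,np.hypot(*d),th)"
```

```text
time_s: 2.15
tool_pos: [0.6425, 0.1654, 0.0556]
tool_rot: [-179.5, -0.0, 103.2]
force: [-0.9, -0.7, 0.2]
grip_width: 0.087
grasp_force: 0.0
[-0.04132469  0.08901838] 0.09814275749640891 1.1361748502336302invalid input
```

```bash

python3 -m crank '[{"x":0,"y":0,"z":0,"turn":0},{"x":0,"y":0,"z":0,"turn":0}]' 0.087 20
python3 -c "
from h import *
o=env.get_obs();p=o['tool_pos'];d=inv(p)-[.07,.09];th=np.pi-np.arctan2(d[1],d[0]);print(o['time_s'],p,d,np.hypot(*d),th)
c=imaging.get_calibration('wrist');im=imaging.read_camera('wrist');cv2.imwrite('pics/w2.png',im[:,:,::-1])"
```

```text
time_s: 2.4
tool_pos: [0.6483, 0.1649, 0.0624]
tool_rot: [179.7, -0.0, 103.1]
force: [0.8, -0.3, -0.6]
grip_width: 0.0873
grasp_force: 0.0
2.4 [0.64830029 0.16487712 0.06243032] [-0.03554003  0.08941448] 0.09621872511940656 1.192468498738889
```

View pics/w2.png

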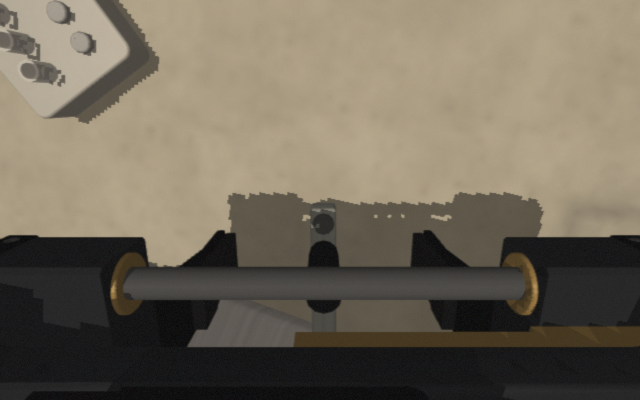

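The knob is centred between the open fingers at about (324,275). I'll close on it, slightly lower and a little nearer the hinge.

```bash

python3 -m crank '[{"x":-0.003,"y":0,"z":0.003,"turn":0},{"x":-0.003,"y":0,"z":0.003,"turn":0},{"x":-0.003,"y":0,"z":0.003,"turn":0},{"x":-0.003,"y":0,"z":0.003,"turn":0},{"x":-0.003,"y":0,"z":0.003,"turn":0},{"x":-0.003,"y":0,"z":0.003,"turn":0},{"x":-0.003,"y":0,"z":0.003,"turn":0},{"x":-0.003,"y":0,"z":0.003,"turn":0}]' 0.008 15
python3 -c "
from h import *
o=env.get_obs();p=o['tool_pos'];c=imaging.get_calibration('wrist');print(proj(c,np.array([p,np.r_[p[:2],.075],np.r_[p[:2],.03]])))
d=inv(p)-[.07,.09];th=np.pi-np.arctan2(d[1],d[0]);print(p,np.hypot(*d),th)
r=.092;H=np.array([.07,.09]);M=R.from_euler('xyz',o['tool_rot'],degrees=True).as_matrix()
for t in np.r_[np.linspace(th,0,9)[1:],-.03,-.06]:
  q=fx(*(H+r*np.array([-np.cos(t),np.sin(t)])));print((M.T@np.r_[q-p[:2],0]).round(4)[:2],-round(th-t,3), t.round(2))
"
```

```text
time_s: 3.45
tool_pos: [0.6474, 0.1611, 0.0566]
tool_rot: [180.0, -0.0, 103.1]
force: [-0.4, -0.1, -0.9]
grip_width: 0.0154
grasp_force: 15.1
[[324.35121055 273.17323522]
 [324.4042365  295.24382577]
 [324.29282797 248.87309999]]
[0.64742495 0.16114111 0.05657252] 0.09276894059011617 1.174684432634185
[-0.0018 -0.0135] -0.147 1.03
[-0.0048 -0.0266] -0.294 0.88
[-0.0097 -0.0392] -0.441 0.73
[-0.0164 -0.0509] -0.587 0.59
[-0.0247 -0.0615] -0.734 0.44
[-0.0345 -0.0708] -0.881 0.29
[-0.0456 -0.0786] -1.028 0.15
[-0.0576 -0.0846] -1.175 0.0
[-0.0602 -0.0857] -1.205 -0.03
[-0.0628 -0.0866] -1.235 -0.06
```

```bash

python3 -m crank '[{"x":-0.002,"y":-0.0135,"z":0,"turn":-0.147},{"x":-0.005,"y":-0.0265,"z":0,"turn":-0.294},{"x":-0.0097,"y":-0.039,"z":0,"turn":-0.44},{"x":-0.0164,"y":-0.051,"z":0,"turn":-0.587},{"x":-0.0247,"y":-0.0615,"z":0,"turn":-0.734},{"x":-0.0345,"y":-0.071,"z":0,"turn":-0.88},{"x":-0.043,"y":-0.077,"z":0,"turn":-1.0},{"x":-0.043,"y":-0.077,"z":0,"turn":-1.0},{"x":-0.043,"y":-0.077,"z":0,"turn":-1.0}]' 0.008 15
cat > k.py <<'E'
from h import *
o=env.get_obs();p=o['tool_pos'];H=np.array([.07,.09])
d=inv(p)-H;th=np.pi-np.arctan2(d[1],d[0]);print(p,np.hypot(*d),th,o['force'])
M=R.from_euler('xyz',o['tool_rot'],degrees=True).as_matrix()
for t in (.1,.05,0,-.03,-.06):
  q=fx(*(H+np.hypot(*d)*np.array([-np.cos(t),np.sin(t)])));print((M.T@np.r_[q-p[:2],0]).round(4)[:2],-round(th-t,3), t)
E
python3 k.py
```

```text
time_s: 4.58
tool_pos: [0.5823, 0.1016, 0.0566]
tool_rot: [-180.0, 0.0, 160.2]
force: [1.0, -2.3, 0.7]
grip_width: 0.0153
grasp_force: 15.0
[0.5822716  0.10156321 0.05656651] 0.09177638706995103 0.17707526718930344 [ 0.95667254 -2.30502328  0.70058222]
[-0.0003 -0.0071] -0.077 0.1
[-0.0008 -0.0116] -0.127 0.05
[-0.0015 -0.0162] -0.177 0
[-0.002  -0.0189] -0.207 -0.03
[-0.0027 -0.0215] -0.237 -0.06
```

```bash

python3 -m crank '[{"x":-0.0003,"y":-0.006,"z":0,"turn":-0.06},{"x":-0.0008,"y":-0.0115,"z":0,"turn":-0.12},{"x":-0.0015,"y":-0.016,"z":0,"turn":-0.17},{"x":-0.002,"y":-0.018,"z":0,"turn":-0.17},{"x":-0.002,"y":-0.018,"z":0,"turn":-0.17},{"x":-0.002,"y":-0.018,"z":0,"turn":-0.17}]' 0.008 20
python3 k.py
```

```text
time_s: 5.32
tool_pos: [0.5784, 0.0863, 0.0566]
tool_rot: [179.9, 0.1, 170.1]
force: [1.7, 5.9, -3.8]
grip_width: 0.0153
grasp_force: 20.0
[0.57838186 0.08632326 0.05662205] 0.09169106393780439 0.005408768027711286 [ 1.68043017  5.8751473  -3.83316806]
[-0.0004  0.0087] 0.095 0.1
[-0.0001  0.0041] 0.045 0.05
[-0.     -0.0005] -0.005 0
[-0.0001 -0.0032] -0.035 -0.03
[-0.0002 -0.006 ] -0.065 -0.06
```

```bash

python3 -m crank '[{"x":0,"y":-0.003,"z":0,"turn":0},{"x":0,"y":-0.004,"z":0,"turn":0},{"x":0,"y":-0.004,"z":0,"turn":0},{"x":0,"y":-0.004,"z":0,"turn":0}]' 0.008 20
python3 k.py
```

```text
time_s: 5.82
tool_pos: [0.5783, 0.0861, 0.0566]
tool_rot: [179.6, 0.1, 170.3]
force: [5.0, 10.7, -5.6]
grip_width: 0.0153
grasp_force: 20.0
[0.57831994 0.08611892 0.05663658] 0.09171787185618761 0.003098900314354669 [ 4.97999781 10.72552239 -5.57717775]
[-0.0004  0.0089] 0.097 0.1
[-0.0001  0.0043] 0.047 0.05
[-0.     -0.0003] -0.003 0
[-0.0001 -0.003 ] -0.033 -0.03
[-0.0002 -0.0058] -0.063 -0.06
```

It's hard against the stop: the force went from 6 to 12 N while the tool moved only 0.2 mm. I'll release, rise and go to the lever.

```bash

python3 -m crank '[{"x":0,"y":0.003,"z":0,"turn":0},{"x":0,"y":0.003,"z":0,"turn":0},{"x":0,"y":0.003,"z":0,"turn":0},{"x":0,"y":0.003,"z":-0.04,"turn":0},{"x":0,"y":0.003,"z":-0.09,"turn":0},{"x":0,"y":0.003,"z":-0.14,"turn":0},{"x":0,"y":0.003,"z":-0.14,"turn":0},{"x":0,"y":0.003,"z":-0.14,"turn":0}]' 0.05 20
python3 -c "
from h import *
q=fx(-.1218,-.0139);o=env.get_obs();print(q,to(q,o['tool_pos'][2],0.6),o['tool_pos'])
c=imaging.get_calibration('top');im=imaging.read_camera('top')
a=cv2.resize(im[140:260,235:365,::-1],None,fx=5,fy=5,interpolation=2);cv2.imwrite('pics/t2.png',cv2.convertScaleAbs(a,alpha=1.6))"
```

```text
time_s: 6.82
tool_pos: [0.5773, 0.0825, 0.1961]
tool_rot: [-180.0, -0.0, 170.0]
force: [-0.3, 0.7, -1.3]
grip_width: 0.0497
grasp_force: 0.0
[ 4.62565280e-01 -3.20250845e-04] (array([ 9.870e-02, -1.014e-01,  1.000e-04]), np.float64(2.957)) [0.57732777 0.08250738 0.19614483]
```

```bash

python3 -m crank '[{"x":0.01,"y":-0.01,"z":0,"turn":0.18},{"x":0.02,"y":-0.02,"z":0,"turn":0.36},{"x":0.03,"y":-0.03,"z":0,"turn":0.54},{"x":0.04,"y":-0.04,"z":0,"turn":0.72},{"x":0.05,"y":-0.05,"z":0,"turn":0.9},{"x":0.06,"y":-0.06,"z":0,"turn":1.08},{"x":0.07,"y":-0.07,"z":0,"turn":1.26},{"x":0.08,"y":-0.08,"z":0,"turn":1.44},{"x":0.09,"y":-0.09,"z":0,"turn":1.62},{"x":0.0987,"y":-0.1014,"z":0,"turn":1.8},{"x":0.0987,"y":-0.1014,"z":0,"turn":1.98},{"x":0.0987,"y":-0.1014,"z":0,"turn":2.16}]' 0.087 20
python3 -m crank '[{"x":0,"y":0,"z":0,"turn":0.18},{"x":0,"y":0,"z":0,"turn":0.36},{"x":0,"y":0,"z":0,"turn":0.54},{"x":0,"y":0,"z":0,"turn":0.72},{"x":0,"y":0,"z":0,"turn":0.8},{"x":0,"y":0,"z":0,"turn":0.8},{"x":0,"y":0,"z":0,"turn":0.8}]' 0.087 20
python3 -c "
from h import *
q=fx(-.1218,-.0139);o=env.get_obs();print(o['qpos'],to(q,.078,0.6),o['tool_pos'])
c=imaging.get_calibration('wrist');im=imaging.read_camera('wrist');print(proj(c,np.array([np.r_[q,.099],np.r_[q,.055]])))
cv2.imwrite('pics/w3.png',im[:,:,::-1])
c=imaging.get_calibration('scene');im=imaging.read_camera('scene')
a=cv2.resize(im[130:260,240:400,::-1],None,fx=4,fy=4,interpolation=2);cv2.imwrite('pics/s2.png',a)
"
```

```text
time_s: 8.38
tool_pos: [0.4618, -0.0001, 0.1948]
tool_rot: [-179.9, 0.2, 46.0]
force: [0.6, 0.3, 0.6]
grip_width: 0.0871
grasp_force: 0.0
time_s: 9.25
tool_pos: [0.4626, 0.0002, 0.1957]
tool_rot: [180.0, 0.1, 0.6]
force: [0.2, -0.2, -0.4]
grip_width: 0.0872
grasp_force: 0.0
[-18.56161837  -3.24448027  14.79682367 112.60784059   0.88888312
  70.62563451 -93.50632467] (array([0.0002, 0.0005, 0.1177]), np.float64(-0.0)) [4.62558783e-01 1.79758084e-04 1.95696808e-01]
[[327.69753444 204.04964122]
 [327.14682875 188.68888211]]
```

View pics/w3.png

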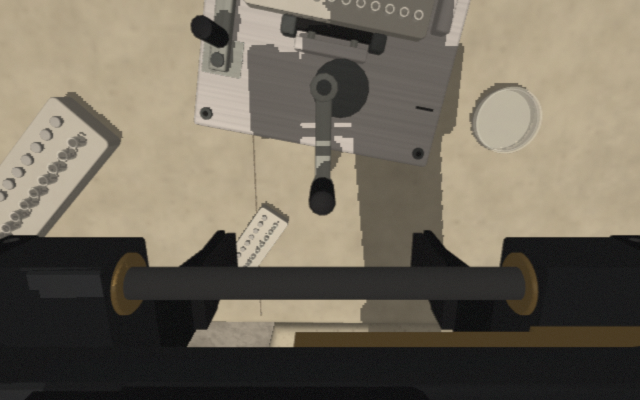

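View pics/s2.png

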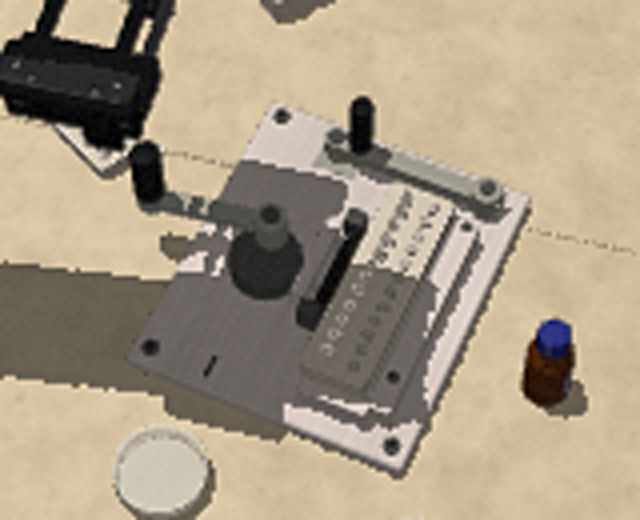

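Scene view: the keeper lies shut across the bay's end, parallel to the plate edge. Wrist view: lever knob top at (322,202), 4 mm to +y of the prediction, and hub at (324,88).

```bash

python3 - <<'E'
from h import *
c=imaging.get_calibration('wrist')
for u,v,z in((322,202,.099),(324,88,.06),(424,109,.012)):print(inv(plane(c,u,v,z))*1000)
E
python3 -m crank '[{"x":0,"y":-0.0025,"z":0.05,"turn":0},{"x":0,"y":-0.0025,"z":0.1,"turn":0},{"x":0,"y":-0.0025,"z":0.116,"turn":0},{"x":0,"y":-0.0025,"z":0.116,"turn":0},{"x":0,"y":-0.0025,"z":0.116,"turn":0}]' 0.087 20
python3 -m crank '[{"x":0,"y":0,"z":0,"turn":0},{"x":0,"y":0,"z":0,"turn":0},{"x":0,"y":0,"z":0,"turn":0},{"x":0,"y":0,"z":0,"turn":0},{"x":0,"y":0,"z":0,"turn":0},{"x":0,"y":0,"z":0,"turn":0},{"x":0,"y":0,"z":0,"turn":0}]' 0.008 25
cat > l.py <<'E'
from h import *
import sys
o=env.get_obs();p=o['tool_pos'];A=np.array([-.043,.002]);d=inv(p)-A  # axis offset seen by wrist
r=np.hypot(*d);a=np.arctan2(d[1],d[0])%(2*np.pi);th=a-np.radians(190)+0
print(p,'r',r,'lever',th,o['force'])
M=R.from_euler('xyz',o['tool_rot'],degrees=True).as_matrix()
for t in np.arange(*map(float,sys.argv[1:4])):
  b=np.radians(190)+t;q=fx(*(A+.08*np.array([np.cos(b),np.sin(b)])));print((M.T@np.r_[q-p[:2],0]).round(4)[:2],-round(t-th,3),t.round(3))
E
python3 l.py 0.15 1.45 0.15
```

```text
[-120.77648445   -9.5304511 ]
[-43.25884268   2.58366054]
[-44.28972016 -89.0515414 ]
time_s: 9.98
tool_pos: [0.4647, 0.0029, 0.0824]
tool_rot: [-180.0, -0.2, 0.5]
force: [0.9, 0.5, -0.2]
grip_width: 0.0864
grasp_force: 0.0
time_s: 10.85
tool_pos: [0.4631, 0.0028, 0.0805]
tool_rot: [-180.0, 0.0, 0.5]
force: [0.5, -0.3, 0.1]
grip_width: 0.025
grasp_force: 0.0
[0.46305897 0.00279984 0.08052787] r 0.0798456581203997 lever -0.014275297813587606 [ 0.45036052 -0.28469216  0.06260438]
[0.0008 0.0131] -0.164 0.15
[0.0035 0.0248] -0.314 0.3
[0.0079 0.0359] -0.464 0.45
[0.0139 0.0463] -0.614 0.6
[0.0214 0.0556] -0.764 0.75
[0.0302 0.0638] -0.914 0.9
[0.0401 0.0705] -1.064 1.05
[0.051  0.0756] -1.214 1.2
[0.0624 0.0791] -1.364 1.35
```

```bash

python3 -m crank '[{"x":0,"y":0,"z":0.002,"turn":0},{"x":0,"y":0,"z":0.002,"turn":0},{"x":0,"y":0,"z":0.002,"turn":0},{"x":0.001,"y":0.013,"z":0.002,"turn":-0.15},{"x":0.0035,"y":0.025,"z":0.002,"turn":-0.3},{"x":0.008,"y":0.036,"z":0.002,"turn":-0.45},{"x":0.014,"y":0.0463,"z":0.002,"turn":-0.6},{"x":0.0214,"y":0.0556,"z":0.002,"turn":-0.75},{"x":0.03,"y":0.0638,"z":0.002,"turn":-0.9},{"x":0.04,"y":0.0705,"z":0.002,"turn":-1.05},{"x":0.04,"y":0.0705,"z":0.002,"turn":-1.06},{"x":0.04,"y":0.0705,"z":0.002,"turn":-1.06}]' 0.008 25
python3 l.py 1.1 1.46 0.1
```

```text
time_s: 12.35
tool_pos: [0.5039, -0.0688, 0.0798]
tool_rot: [180.0, 0.1, 61.2]
force: [-3.1, -2.3, 9.2]
grip_width: 0.0188
grasp_force: 25.0
[ 0.50388974 -0.06878151  0.07978651] r 0.08125652296691506 lever 1.0595128754042142 [-3.13978845 -2.34188532  9.24660473]
[0.0013 0.0032] -0.04 1.1
[0.0021 0.0112] -0.14 1.2
[0.0036 0.019 ] -0.24 1.3
[0.0059 0.0267] -0.34 1.4
```

```bash

python3 -m crank '[{"x":0.001,"y":0.008,"z":0,"turn":-0.09},{"x":0.0025,"y":0.016,"z":0,"turn":-0.18},{"x":0.0045,"y":0.023,"z":0,"turn":-0.28},{"x":0.006,"y":0.0275,"z":0,"turn":-0.34},{"x":0.006,"y":0.0275,"z":0,"turn":-0.34},{"x":0.006,"y":0.0275,"z":0,"turn":-0.34}]' 0.008 25
python3 l.py 1.3 1.46 0.1
python3 - <<'E'
from h import *
c=imaging.get_calibration('wrist');im=imaging.read_camera('wrist');cv2.imwrite('pics/w4.png',im[:,:,::-1])
A=np.r_[fx(-.043,.0025),.06];print(c['position'],proj(c,A))
t=imaging.read_camera('top');cv2.imwrite('pics/t4.png',cv2.convertScaleAbs(cv2.resize(t[140:260,235:365,::-1],None,fx=4,fy=4,interpolation=2),alpha=1.6))
s=imaging.read_camera('scene');cv2.imwrite('pics/s4.png',cv2.resize(s[130:260,240:400,::-1],None,fx=5,fy=4.6,interpolation=2))
E
```

```text
time_s: 13.1
tool_pos: [0.5301, -0.0781, 0.0798]
tool_rot: [-180.0, 0.2, 80.6]
force: [-4.6, -3.8, 9.9]
grip_width: 0.0192
grasp_force: 25.0
[ 0.53011773 -0.07812911  0.07981537] r 0.08163286770674999 lever 1.4030446724854264 [-4.62268506 -3.83671577  9.94115494]
[ 0.002  -0.0082] 0.103 1.3
[ 0.0016 -0.0003] 0.003 1.4
[ 0.54148209 -0.00367775  0.22255627] [325.21269828  81.78473975]
```

View pics/w4.png

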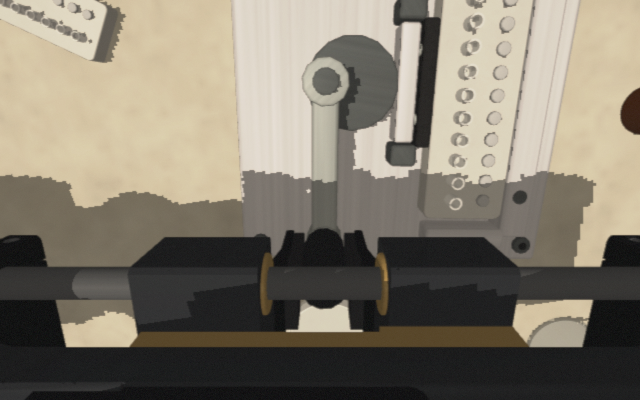

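View pics/s4.png

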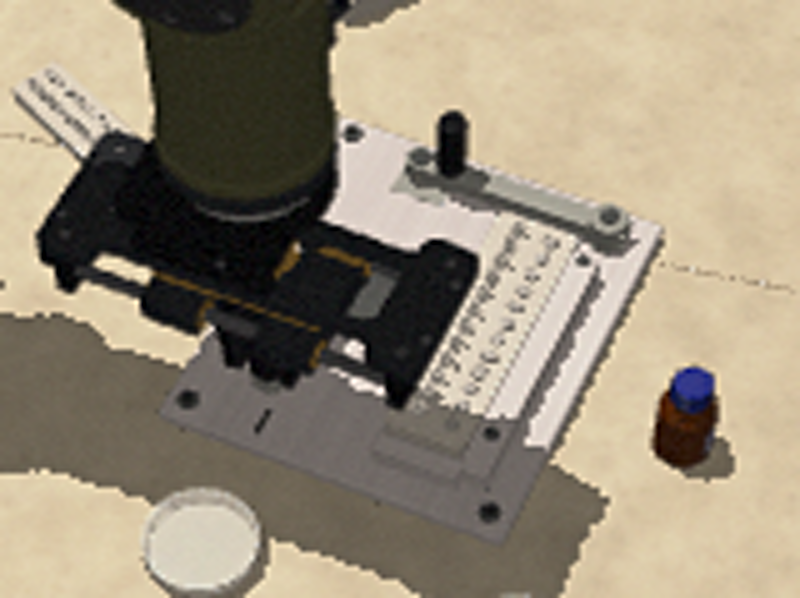

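Wrist view: the lever arm runs from the hub at (326,81) straight down to the gripped knob, and the rack is against the fence. I'll compare the arm's direction with the plate and rack edges numerically.

```bash
python3 - <<'E'
from h import *
im=cv2.cvtColor(cv2.imread("pics/w4.png"),cv2.COLOR_BGR2GRAY).astype(float);c=imaging.get_calibration('wrist')
g=np.abs(cv2.Sobel(im,cv2.CV_64F,1,0))
def edge(lo,hi,rows,z):
    P=np.array([plane(c,lo+g[v,lo:hi].argmax(),v,z)[:2] for v in rows])
    s,b=np.polyfit(P[:,1],P[:,0],1)
    for _ in range(3):
        e=np.abs(P[:,0]-s*P[:,1]-b);k=e<=max(.0006,np.median(e));s,b=np.polyfit(P[k,1],P[k,0],1)
    return np.degrees(-np.arctan(s)),k.sum(), s*-.05+b
print("plate left",edge(226,250,range(5,165,4),.012))
print("arm L",edge(304,320,range(112,200,3),.052));print("arm R",edge(330,346,range(135,200,3),.052))
print("rack right",edge(505,540,range(5,165,4),.037), "fence",edge(550,580,range(5,165,4),.012))
p=env.get_obs()['tool_pos'];h=plane(c,326,80,.06);d=h-p;print("hub-tcp dir",np.degrees(np.arctan2(-d[0],d[1])),np.hypot(*d[:2]))
E
```

```text
plate left (np.float64(-10.702217005492601), np.int64(31), np.float64(0.48181783922192983))
arm L (np.float64(-10.08056280266277), np.int64(27), np.float64(0.5269875053667724))
arm R (np.float64(-7.713731902734052), np.int64(20), np.float64(0.5402102853447636))
rack right (np.float64(-10.07534722551896), np.int64(33), np.float64(0.6326241764951004)) fence (np.float64(-10.0539543283124), np.int64(38), np.float64(0.6709578330737292))
hub-tcp dir -9.251998891998474 0.08287796565123319
```

The lever is within about 1° of the fixture's direction, against a tolerance of 7°. I'll let it settle, then hand in.

```bash

python3 -m crank '[{"x":0,"y":0,"z":0,"turn":0},{"x":0,"y":0,"z":0,"turn":0},{"x":0,"y":0,"z":0,"turn":0},{"x":0,"y":0,"z":0,"turn":0},{"x":0,"y":0,"z":0,"turn":0}]' 0.008 25
python3 l.py 1.4 1.41 0.1 && python3 -c "
from cell import env
print(env.sign_off())"
```

```text
time_s: 13.88
tool_pos: [0.5301, -0.0781, 0.0798]
tool_rot: [-180.0, 0.2, 80.6]
force: [-5.2, -5.8, 9.9]
grip_width: 0.0196
grasp_force: 25.0
[ 0.53009637 -0.07813528  0.07978676] r 0.08164230830006318 lever 1.402798157464916 [-5.21336911 -5.80932959  9.94032735]
[ 0.0016 -0.0002] 0.003 1.4
the job is handed in; nothing more can be done
None
```

The job is handed in at 13.9 s: the keeper bar is shut on its stop and the gripper is still holding the cam lever at highest lift (about 1.40 rad by my measurement), with the rack seen against the fence; the judge's result was not shown.

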